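# Stamp the sloping plaque with the spring hand stamp

## Robot

A 7-joint arm with a two-finger parallel gripper is mounted at the origin on the work surface. World frame = base frame: x ahead of the robot, y to its left, z up, the work surface at z = 0. Lengths are in mm, angles in rad, forces in N, time in s.
With the tool pointing down it reaches from about 400 to 875 mm from the base axis. Payload 4.4 kg.
Tool frame: the origin (TCP) lies on the centre line of the jaws, within the pads' length; the fingertips stand 14 mm ahead of it and the grasp point (between the pads) lies 5 mm behind it (tips_ahead is the distance from the TCP to the fingertips, in mm); z points along the fingers, y is the line along which they close (so a half turn about z gives the same grasp; the last joint's range is limited). The gripper opens to 85 mm and grips with 20 to 120 N. Pads are 22 mm wide; open, the fingers measure 114 mm over their backs; the gripper's body (76 mm by 85 mm) begins 54 mm behind the grasp point. The pads swing forward as they close: fully open they stand 13 mm farther back than shut.
Start: joints at [1.205, 0.628, 0.038, 1.517, -0.027, 0.996, -0.02], TCP at [191.991, -621.013, 245.313] pointing down, gripper open.
Joint ranges: [-3.06, 3.06], [-0.37, 2.12], [-1.25, 1.32], [0.18, 2.47], [-1.1, 4.24], [0.23, 1.98], [-2.94, 2.94]. Speed limits (rad/s): [2.57, 2.57, 3.14, 3.14, 3.14, 3.14, 3.14].

## Interface

Orientations are given as [roll, pitch, yaw] about the fixed x, y, z axes, in that order (R = Rz(yaw) Ry(pitch) Rx(roll)).
In Python, from cell import * gives the robot as it stands.
- The arm moves only by the tool move_arm, never from a script. Its argument "rows" is text: rows parted by semicolons, each of 7 numbers parted by spaces: the shift along the tool's x, y, z scaled (see below), then the turn, a rotation vector about the tool's x, y, z scaled (see below), then the closure, from -1 (fully open) to 1 (shut). A call has 1 to 12 rows; each row is the pose to reach, as a shift and turn from the pose commanded when the call began, along the tool's axes at that moment; what a row does not reach only later rows make up. The controller multiplies each number of a shift by 0.3 m and each number of a turn by pi/2 rad. A row lasts 1/12 s, in which the tool goes at most 41.7 mm and 7.16 degrees, less where a joint would pass 70% of its speed; a pose out of reach is approached as far as the arm can. A call with a number of a shift or a turn outside -1 to 1 is refused whole. A call with a gripper value outside its range is refused whole. The fingers move at their own pace and stop on an object; the grip force is fixed at half the most. Time passes only in rows, so rows that repeat a pose let the fingers close. It gives the time, the measured TCP pose, the force, the opening and the grip force at its end, in the units of the state.
- read_state(): the state, without advancing time (a new reading comes with each control period).
- get_image(name): name is "side" or "top" or "wrist"; returns a dict with "img" (480x640x3 uint8, red, green, blue), "vfov" (degrees; the focal length in pixels is half the picture's height over the tangent of half this angle, whatever the lens; pixels are square), "cx", "cy" (the principal point, pixels), "extrinsics" (4x4, takes a point from camera to world coordinates); the wrist camera has in their place "T_tool_cam" (4x4, takes a point from camera to tool coordinates, whose origin is the TCP and whose axes are the flange's). Camera axes: x right, y up, looking along -z (the intrinsics and any distortion apply to the point x, -y, -z); pixel columns grow to the right and rows downward; lengths in mm; the calibration is good to about 2 mm. The wrist camera is an equidistant fisheye: a pixel r from the principal point sees the ray r / f radians off the axis. A picture is of the moment at which its call begins: read the wrist's pose just before it. There is no depth.
- finish_job(): hands the job in; it is judged then, once.
The state is a dict: "clock": time; "qpos": joint angles; "qd": joint speeds; "tau": joint torques, N m; "eef_pos": TCP position; "tool_rot": TCP orientation; "force": force on the tool from outside, world axes, zero at the start; "torque": the same for the moment, N m; "width": finger opening in mm; "gripper_force": force on a finger pad.
Only numpy, scipy, OpenCV 4.12 (cv2) and the standard library are available. Lean on these libraries where they do the work, as an engineer would, in place of code of your own. Each camera call takes 0.05 s, during which the arm holds its last target. There are 200 camera calls.

## Task

Take the spring hand stamp with the rectangular foot and stamp the plaque on the sloping work rest: foot flat on the wood, lined up inside the rectangular border, its spring plunger pressed all the way down to the stop and held there for half a second, firmly but gently, never leaning on it with more than 60 N. Do not press the plunger down anywhere else, and then stand the stamp back upright in its own tray, let go. Leave the slope of the rest, the round stamp and everything else on the table as they are.

Things in the scene. Friction and masses are not known exactly. Their poses are not given: they have to be found in the camera images.
- stamp: hand stamp with rectangular foot, loose, 128 mm tall, 0.35 kg (foot and barrel vary by 30 %). Origin: centre of the foot's underside; z up along the stamp, x along the foot's long side (both ends alike). Wooden foot 60 (x) x 44 (y) x 22 mm, then an aluminium barrel 36 mm across up to z = 66 mm, a 14 mm long rod, then the sprung wooden plunger head
- plunger (a joint): travel of the rectangular stamp's plunger: 0 up (at rest), 0.010 m at the hard stop. Spring: 4 N to start moving, 12 N at the stop, slides along the stamp's z
- knob (a point): top centre of the rectangular stamp's sprung head, 128 mm above the foot's underside when up. The head is a block-shaped knob 46 (x) x 36 (y) x 40 mm high on a round flange 64 mm across, 8 mm thick (z = 80 to 88 mm). The stamp can be lifted and carried by the knob (the head does not pull off); fingertips can bear down on the flange
- tray: the rectangular stamp's tray, fixed for the run: open aluminium tray 92 (x) x 76 (y) x 12 mm, walls 4 mm, inner floor 4 mm above its origin (centre of the underside). The stamp starts about in its middle, its x roughly along the tray's x
- border (a point): point on the tilting board's face UNDER the plaque, square below the centre of the plaque's rectangular border: z square to the slope, upward and leaning towards the robot, x up the slope, y level. The plaque's top lies 10 to 26 mm above this point along z; how much is not told. Border: flush 4 mm lines, 80 (x) x 64 mm (y) outside; the stamp's x goes along x
- rest: work rest, fixed: plywood base 230 x 250 x 16 mm, two posts 128 mm high at its left and right edges, and a board hinged 100 mm towards the robot from the origin, held stiffly at a slope of 0.2 to 0.48 rad, with a fibreboard plaque 190 x 200 mm, 10 to 26 mm thick, on it (rectangular border at -y, round one at +y). Origin: centre of its underside; x away from the robot up the slope
- round_stamp: bystander, loose: the other hand stamp, alike but with a round foot 52 mm across and a round knob, 128 mm tall, standing in its own tray; origin centre of the underside
- round_tray: the round stamp's tray, same shape as the other tray, fixed
- glue: bystander: white bottle 56 mm across, 130 mm high, origin centre of underside
- jar: bystander: amber jar 64 mm across, 80 mm high, origin centre of underside
- brush: bystander: brush 160 mm long lying along its x, about 20 mm high
- casket: bystander: plain fibreboard box 110 x 150 x 70 mm, origin centre of underside
- plates: bystander: stack of white plates 180 mm across, 30 mm high, origin centre of underside
- cup: bystander: grey cup 72 mm across, 90 mm high, origin centre of underside
Things that resemble listed ones, but are neither listed nor needed, are in the scene too. What is shaped like the stamp but blue is not meant. What is shaped like the tray but orange is not meant.

How it is judged:
By the outcome, as a careful person would: the job done as asked, in the order asked, and still so for the second after the job is handed in, with the robot touching nothing.
It also fails if it takes over 64 s, if anything falls off the work surface, if the arm or the gripper's body presses on something with over 40 N, if the wrist force passes 120 N, or if a joint passes its speed limit or range.

## Working session

There is one attempt and no reset: what is moved stays moved. The work goes in short steps, Python scripts to look and compute and a tool call to move; the robot and the scene stay as the last step left them, time stands still between calls to the robot, and variables do not carry over. Pictures are saved under pics/ and viewed, at most 10 in all, crops included, and the job is handed in when it is done.

Besides the shell and the picture viewer there is one more tool, called by a JSON object that holds its "fn" and its "kwargs". move_arm: Moves the arm, as the interface text tells. Its arguments: {"type":"object","properties":{"rows":{"type":"string"}},"required":["rows"]}

```bash
ls; mkdir -p pics; python3 - <<'E'
from cell import *
import cv2,numpy as np
s=read_state();print({k:np.round(v,3) if not isinstance(v,str) else v for k,v in s.items()})
for n in ['side','top','wrist']:
    d=get_image(n);cv2.imwrite(f'pics/{n}0.png',d['img'][:,:,::-1])
    print(n,d['vfov'],d['cx'],d['cy'],np.round(d.get('extrinsics',d.get('T_tool_cam')),4).tolist(),[k for k in d])
E
```

```text
pics
{'clock': np.float64(0.0), 'qpos': array([ 1.205,  0.629,  0.038,  1.518, -0.027,  0.996, -0.02 ]), 'qd': array([ 0.   , -0.001, -0.001,  0.001,  0.   , -0.   , -0.001]), 'tau': array([-0.0000e+00, -5.6340e+01,  1.2260e+00, -1.9345e+01,  1.1000e-02,
        1.1000e-02, -0.0000e+00]), 'eef_pos': array([ 191.808, -620.424,  244.376]), 'tool_rot': array([-3.14,  0.  ,  0.3 ]), 'force': array([ 0.059, -0.248, -0.604]), 'torque': array([-0.049,  0.005, -0.021]), 'gripper_force': np.float64(0.0), 'width': np.float64(85.397)}
side 55.124023955298696 311.31710648258473 238.92786535620942 [[-0.9227, 0.295, -0.2483, 256.1055], [-0.3856, -0.7112, 0.5878, 630.4791], [-0.0032, 0.638, 0.77, 912.7544], [0.0, 0.0, 0.0, 1.0]] ['img', 'vfov', 'cx', 'cy', 'extrinsics']
top 57.77611449441363 319.95511050816594 237.3693095917816 [[0.0101, 0.9956, -0.0931, 406.2916], [-0.9999, 0.0089, -0.0137, 1.0835], [-0.0128, 0.0933, 0.9956, 1082.7582], [0.0, 0.0, 0.0, 1.0]] ['img', 'vfov', 'cx', 'cy', 'extrinsics']
wrist 65.70646984690485 310.6067550677714 235.38180447687748 [[-0.0005, 0.9553, 0.2958, 75.6532], [1.0, 0.0002, 0.0011, -0.6953], [0.001, 0.2958, -0.9553, -128.3876], [0.0, 0.0, 0.0, 1.0]] ['img', 'vfov', 'cx', 'cy', 'T_tool_cam']
```

View pics/side0.png

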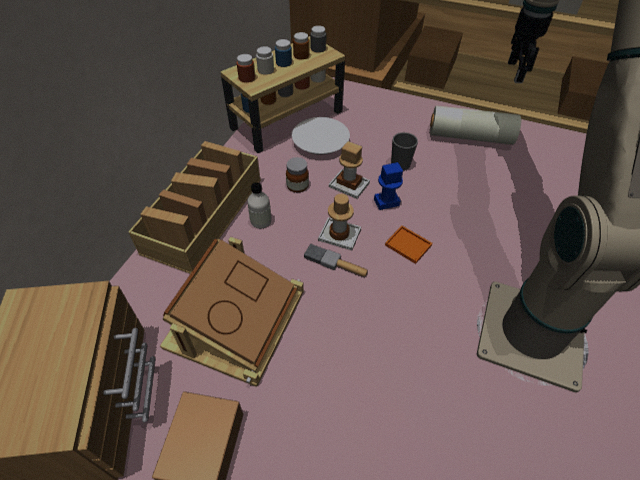

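View pics/top0.png

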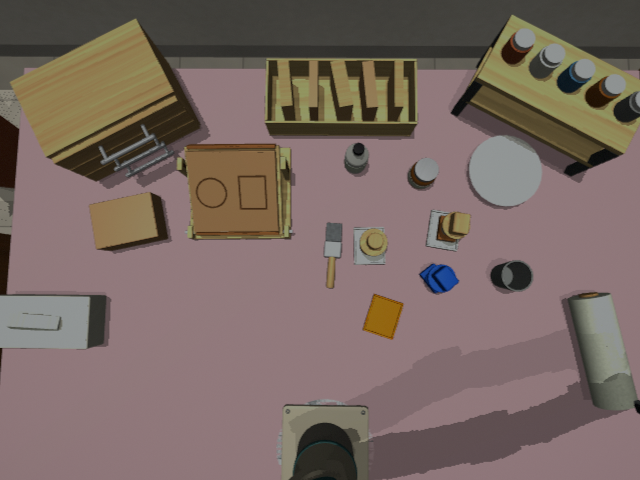

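Two candidates plus a decoy: the block-knob stamp at side (350,168) / top (452,228) fits. The round-knob one is at side (340,218) / top (373,243), and the blue one at side (388,187) / top (440,278) is not meant. I'll confirm this in an enlarged crop.

```bash
python3 - <<'E'
import cv2,numpy as np
t=cv2.imread('pics/top0.png');s=cv2.imread('pics/side0.png')
def c(im,u,v,w,h,k):
    return cv2.resize(im[v:v+h,u:u+w],None,fx=k,fy=k,interpolation=cv2.INTER_CUBIC)
A=np.vstack([c(t,415,195,66,66,6)[:300,:396],c(s,320,135,66,50,6)])
B=np.vstack([c(t,172,137,125,110,2.8)[:300,:350],c(s,155,235,150,130,2.3)[:299,:345].copy() if 0 else cv2.resize(s[235:380,155:310],(350,300))])
A=A[:600];B=B[:600]
cv2.imwrite('pics/c1.png',np.hstack([A,B]));print(A.shape,B.shape)
E
```

```text
(600, 396, 3) (600, 350, 3)
```

View pics/c1.png

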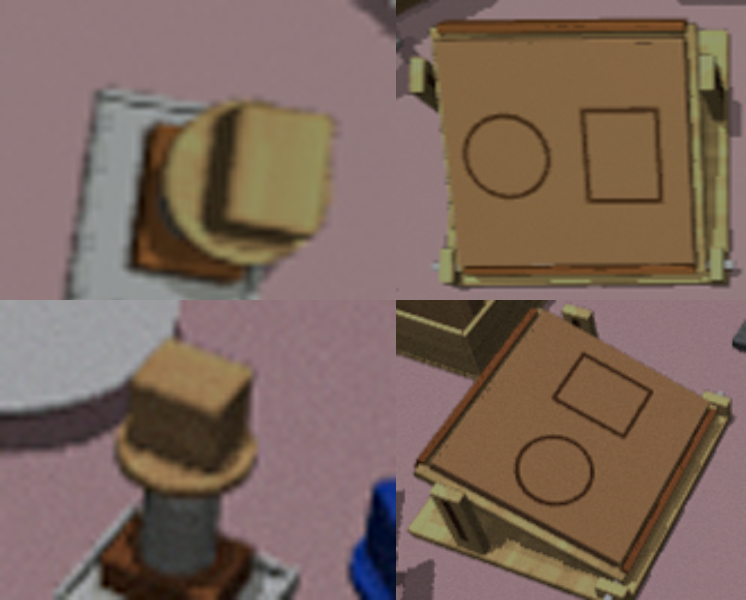

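The crop confirms it: a block knob on a round flange, with a rectangular wooden foot in a white/aluminium tray. The rest's rectangular border is at top (238–267, 176–209). Next I triangulate both.

```bash
cat > h.py <<'E'
import numpy as np,cv2
from scipy.spatial.transform import Rotation as Rn
from scipy.optimize import least_squares
CAM={'side':(55.124023955298696,311.31710648258473,238.92786535620942,[[-0.9227,0.295,-0.2483,256.1055],[-0.3856,-0.7112,0.5878,630.4791],[-0.0032,0.638,0.77,912.7544],[0,0,0,1]]),
'top':(57.77611449441363,319.95511050816594,237.3693095917816,[[0.0101,0.9956,-0.0931,406.2916],[-0.9999,0.0089,-0.0137,1.0835],[-0.0128,0.0933,0.9956,1082.7582],[0,0,0,1]])}
W=(65.70646984690485,310.6067550677714,235.38180447687748)
TC=np.array([[-0.0005,0.9553,0.2958,75.6532],[1,0.0002,0.0011,-0.6953],[0.001,0.2958,-0.9553,-128.3876],[0,0,0,1]])
def Tm(pos,rpy):
    T=np.eye(4);T[:3,:3]=Rn.from_euler('xyz',rpy).as_matrix();T[:3,3]=pos;return T
def proj(P,cam,T=None):
    """P Nx3 world -> pixels; T: tool pose for the wrist camera"""
    P=np.atleast_2d(P).astype(float)
    vf,cx,cy=W if cam=='wrist' else CAM[cam][:3]
    E=T@TC if cam=='wrist' else np.array(CAM[cam][3])
    f=240/np.tan(np.radians(vf)/2)
    c=(P-E[:3,3])@E[:3,:3];x,y,z=c[:,0],-c[:,1],-c[:,2]
    if cam=='wrist':
        r=np.hypot(x,y);th=np.arctan2(r,z);k=f*th/np.maximum(r,1e-9);return np.c_[cx+k*x,cy+k*y]
    return np.c_[cx+f*x/z,cy+f*y/z]
def fit(model,p0,obs):
    """obs: list of (uv Nx2, idx, cam, T)"""
    r=least_squares(lambda p:np.concatenate([(proj(model(p)[i],c,T)-np.array(uv)).ravel() for uv,i,c,T in obs]),p0,x_scale=np.maximum(1e-1,np.abs(p0)),loss='soft_l1')
    return r.x,np.sqrt(np.mean(r.fun**2))
def rect(a,b):return np.array([[a,b,0],[a,-b,0],[-a,-b,0],[-a,b,0]])/2.
def knobtop(p): # x y z yaw ; corners (+x+y),(+x-y),(-x-y),(-x+y)
    return rect(46,36)@Rn.from_euler('z',p[3]).as_matrix().T+p[:3]
def border(p): # x y z yaw slope : R=Rz Ry(-slope)
    R=Rn.from_euler('xyz',[0,-p[4],p[3]]).as_matrix();return rect(80,64)@R.T+p[:3]
E
python3 - <<'E'
from h import *
top=[(455.8,213),(470,214.2),(468.3,234.5),(453.7,233.7)]
side=[(341.8,148.3),(348.7,142),(362,147.3),(355.8,153.3)]
i=[0,1,2,3]
p,e=fit(knobtop,[470,-300,132,0.],[(top,i,'top',None),(side,i,'side',None)]);print(p,e)
bt=[(238.4,175.9),(265.6,175.6),(267,209.1),(240.6,209.5)]
bs=[(225,281.9),(237.8,261.1),(267.9,279.5),(256.4,300.7)]
for b in [5]:
    p,e=fit(border,[530,150,100,0.,.3],[(bt,i,'top',None),(bs,i,'side',None)]);print(p,e)
E
```

```text
[ 5.28779054e+02 -2.97719092e+02  1.29583764e+02 -1.27661386e-01] 0.8938348561034027
[6.00157823e+02 1.69500894e+02 9.94629400e+01 1.95229562e-02
 4.71456841e-01] 0.8098325151922754
```

```bash
cat >> h.py <<'E'
def row(p0,r0,p1,r1):
    R0=Rn.from_euler('xyz',r0);R1=Rn.from_euler('xyz',r1)
    s=R0.inv().apply(np.array(p1,float)-np.array(p0,float))/300;t=(R0.inv()*R1).as_rotvec()/(np.pi/2)
    return np.round(np.r_[s,t],4)
def after(p0,r0,row):
    R0=Rn.from_euler('xyz',r0);row=np.array(row,float)
    return p0+R0.apply(row[:3]*300),(R0*Rn.from_rotvec(row[3:6]*np.pi/2)).as_euler('xyz')
E
python3 - <<'E'
from h import *
p0,r0=[192,-621,245.3],[np.pi,0,.3]
print(row(p0,r0,[520,-300,260],[np.pi,0,-.13]),row(p0,r0,[360,-460,255],[np.pi,0,.1]))
E
```

```text
[ 1.3607 -0.6991 -0.049   0.     -0.      0.2737] [ 0.6936 -0.3472 -0.0323  0.     -0.      0.1273]
```

{"fn": "move_arm", "kwargs": {"rows": "0.68 -0.35 -0.025 0 0 0 -1;0.68 -0.35 -0.025 0 0 0 -1;0.68 -0.35 -0.025 0 0 0 -1;0.68 -0.35 -0.025 0 0 0 -1;0.68 -0.35 -0.025 0 0 0 -1;0.68 -0.35 -0.025 0 0 0 -1;0.68 -0.35 -0.025 0 0 0 -1"}}

```text
clock: 0.73
eef_pos: [361.8, -454.8, 252.8]
tool_rot: [-3.139, -0.004, 0.31]
force: [-0.3, -0.3, -0.5]
width: 85.8
gripper_force: 0.0
```

{"fn": "move_arm", "kwargs": {"rows": "0.68 -0.35 -0.025 0 0 0.274 -1;0.68 -0.35 -0.025 0 0 0.274 -1;0.68 -0.35 -0.025 0 0 0.274 -1;0.68 -0.35 -0.025 0 0 0.274 -1;0.68 -0.35 -0.025 0 0 0.274 -1;0.68 -0.35 -0.025 0 0 0.274 -1;0.68 -0.35 -0.025 0 0 0.274 -1;0.68 -0.35 -0.025 0 0 0.274 -1;0.68 -0.35 -0.025 0 0 0.274 -1;0.68 -0.35 -0.025 0 0 0.274 -1"}}

```text
clock: 1.57
eef_pos: [518.1, -301.9, 260.2]
tool_rot: [3.141, 0.001, -0.134]
force: [-1.3, 0.5, -0.1]
width: 85.3
gripper_force: 0.0
```

```bash
python3 - <<'E'
from cell import *
import cv2,numpy as np
s=read_state();d=get_image('wrist');cv2.imwrite('pics/w1.png',d['img'][:,:,::-1])
print({k:np.round(s[k],3).tolist() for k in('clock','eef_pos','tool_rot','width','force')})
E
```

```text
{'clock': 1.567, 'eef_pos': [518.149, -301.943, 260.216], 'tool_rot': [3.141, 0.001, -0.134], 'width': 85.299, 'force': [-1.318, 0.537, -0.087]}
```

View pics/w1.png

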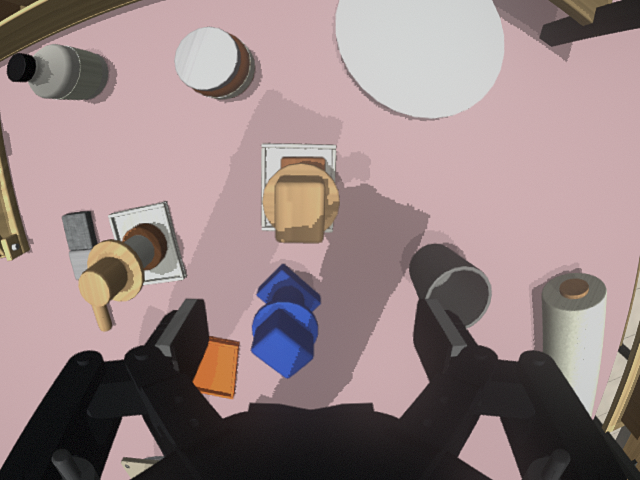

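The stamp is at (300,205) in the wrist view, with the tray around (262–337, 144–230). I'll enlarge it for exact corners.

```bash
python3 - <<'E'
import cv2
i=cv2.imread('pics/w1.png')[135:255,245:355]
cv2.imwrite('pics/w1c.png',cv2.resize(i,None,fx=5,fy=5,interpolation=cv2.INTER_CUBIC))
E
```

```text
(no output)
```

View pics/w1c.png

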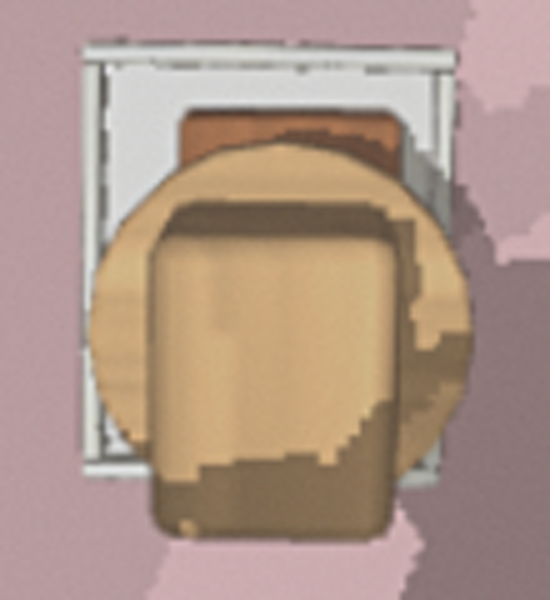

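```bash
python3 - <<'E'
from h import *
T=Tm([518.149,-301.943,260.216],[3.141,.001,-.134])
k=[(275.4,181.4),(324.4,182),(323.6,243),(275.6,242.6)];ft=[(281.2,157),(325.8,157.4)];tr=[(261.4,144.4),(336.4,144.4),(333,232),(262,230)]
i=[0,1,2,3]
m=lambda a,b:(lambda p:rect(a,b)@Rn.from_euler('z',p[3]).as_matrix().T+p[:3])
print(fit(m(46,36),[525,-300,132,-.1],[(k,i,'wrist',T)]))
print(fit(lambda p:m(46,36)([p[0],p[1],132,p[2]]),[525,-300,-.1],[(k,i,'wrist',T)]))
print(fit(lambda p:m(60,44)([p[0],p[1],26,p[2]]),[525,-300,-.1],[(ft,[0,1],'wrist',T)]))
print(fit(lambda p:m(92,76)([p[0],p[1],12,p[2]]),[525,-300,-.1],[(tr,i,'wrist',T)]))
E
```

```text
(array([ 5.30151787e+02, -2.94563754e+02,  1.24054036e+02, -1.46579496e-01]), np.float64(0.290188071640857))
(array([ 5.31968566e+02, -2.95048859e+02, -1.46888734e-01]), np.float64(0.9055816710043532))
(array([ 5.31972967e+02, -2.95494745e+02, -1.46236249e-01]), np.float64(0.20498099001991915))
(array([ 5.29185869e+02, -2.89425859e+02, -1.55241188e-01]), np.float64(0.4523866608394464))
```

```bash
python3 - <<'E'
from h import *
p,r=np.array([192,-621,245.3]),[np.pi,0,.3]
p,r=after(p,r,[.68,-.35,-.025,0,0,0]);p,r=after(p,r,[.68,-.35,-.025,0,0,.274]);print(p,r)
print(row(p,r,[532,-295,150],[np.pi,0,-.147]),row(p,r,[532,-295,110.5],[np.pi,0,-.147]))
E
```

```text
[ 519.71804416 -299.80709297  260.3       ] [ 3.14159265  0.         -0.13039819]
[ 0.0385 -0.0212  0.3677  0.     -0.      0.0106] [ 0.0385 -0.0212  0.4993  0.     -0.      0.0106]
```

{"fn": "move_arm", "kwargs": {"rows": "0.039 -0.021 0.3 0 0 0.011 -1;0.039 -0.021 0.368 0 0 0.011 -1;0.039 -0.021 0.368 0 0 0.011 -1;0.039 -0.021 0.368 0 0 0.011 -1;0.039 -0.021 0.368 0 0 0.011 -1;0.039 -0.021 0.368 0 0 0.011 -1"}}

```text
clock: 2.12
eef_pos: [532.6, -296.9, 151.7]
tool_rot: [3.14, -0.002, -0.15]
force: [0.2, 0.4, 1.6]
width: 85.2
gripper_force: 0.0
```

{"fn": "move_arm", "kwargs": {"rows": "0 -0.003 0.07 0 0 0 -1;0 -0.003 0.132 0 0 0 -1;0 -0.003 0.132 0 0 0 -1;0 -0.003 0.132 0 0 0 -1;0 -0.003 0.132 0 0 0 -1;0 -0.003 0.132 0 0 0 -1"}}

```text
clock: 2.62
eef_pos: [533.5, -295.2, 112.4]
tool_rot: [3.14, -0.003, -0.148]
force: [0.0, 0.1, 0.7]
width: 85.7
gripper_force: 0.0
```

{"fn": "move_arm", "kwargs": {"rows": "0 0 0 0 0 0 1;0 0 0 0 0 0 1;0 0 0 0 0 0 1;0 0 0 0 0 0 1;0 0 0 0 0 0 1;0 0 0 0 0 0 1;0 0 0 0 0 0 1;0 0 0 0 0 0 1"}}

```text
clock: 3.28
eef_pos: [532.4, -294.6, 110.6]
tool_rot: [3.141, -0.0, -0.148]
force: [-0.5, -0.5, 3.7]
width: 35.1
gripper_force: 63.8
```

{"fn": "move_arm", "kwargs": {"rows": "0 0 -0.03 0 0 0 1;0 0 -0.1 0 0 0 1;0 0 -0.2 0 0 0 1;0 0 -0.3 0 0 0 1;0 0 -0.4 0 0 0 1;0 0 -0.45 0 0 0 1;0 0 -0.45 0 0 0 1;0 0 -0.45 0 0 0 1"}}

```text
clock: 3.95
eef_pos: [532.2, -293.9, 245.4]
tool_rot: [-3.141, -0.0, -0.148]
force: [-0.2, 1.0, -3.9]
width: 35.5
gripper_force: 63.0
```

```bash
python3 - <<'E'
from h import *
p,r=[532,-294.2,245.4],[np.pi,0,-.147]
print(row(p,r,[526,-70,278],[np.pi,0,-.147]),row([526,-70,278],r,[515,165,270],[np.pi,0,.02]))
E
```

```text
[-0.1292 -0.7363 -0.1087  0.      0.      0.    ] [-0.151  -0.7695  0.0267 -0.      0.     -0.1063]
```

{"fn": "move_arm", "kwargs": {"rows": "-0.13 -0.736 -0.109 0 0 0 1;-0.13 -0.736 -0.109 0 0 0 1;-0.13 -0.736 -0.109 0 0 0 1;-0.13 -0.736 -0.109 0 0 0 1;-0.13 -0.736 -0.109 0 0 0 1;-0.13 -0.736 -0.109 0 0 0 1;-0.13 -0.736 -0.109 0 0 0 1"}}

```text
clock: 4.53
eef_pos: [525.2, -62.7, 276.4]
tool_rot: [-3.138, 0.004, -0.138]
force: [1.0, 0.2, -4.0]
width: 35.2
gripper_force: 63.1
```

{"fn": "move_arm", "kwargs": {"rows": "-0.15 -0.77 0.027 0 0 -0.106 1;-0.15 -0.77 0.027 0 0 -0.106 1;-0.15 -0.77 0.027 0 0 -0.106 1;-0.15 -0.77 0.027 0 0 -0.106 1;-0.15 -0.77 0.027 0 0 -0.106 1;-0.15 -0.77 0.027 0 0 -0.106 1;-0.15 -0.77 0.027 0 0 -0.106 1;-0.15 -0.77 0.027 0 0 -0.106 1;-0.15 -0.77 0.027 0 0 -0.106 1;-0.15 -0.77 0.027 0 0 -0.106 1;-0.15 -0.77 0.027 0 0 -0.106 1"}}

```text
clock: 5.45
eef_pos: [515.9, 162.9, 269.4]
tool_rot: [3.14, 0.001, 0.016]
force: [0.0, 0.0, -3.6]
width: 35.3
gripper_force: 63.1
```

```bash
python3 - <<'E'
from cell import *
import cv2,numpy as np
s=read_state();d=get_image('wrist');cv2.imwrite('pics/w2.png',d['img'][:,:,::-1])
print({k:np.round(s[k],4).tolist() for k in('clock','eef_pos','tool_rot','width','force')})
E
```

```text
{'clock': 5.45, 'eef_pos': [515.8966, 162.9208, 269.3974], 'tool_rot': [3.1404, 0.001, 0.0156], 'width': 35.3012, 'force': [0.0414, 0.0385, -3.5655]}
```

View pics/w2.png

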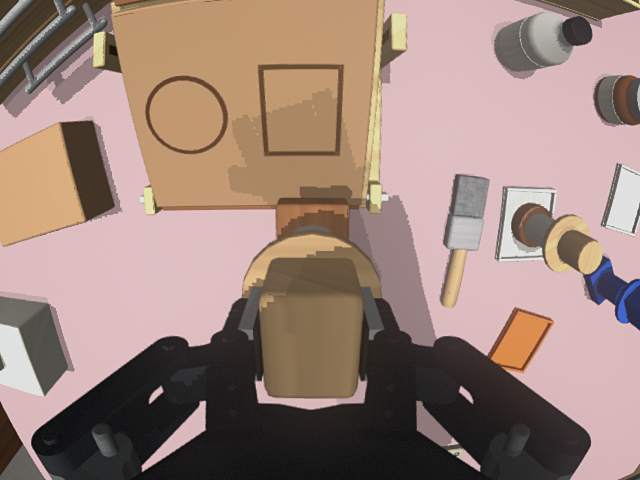

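Border outer corners are at (258,65), (344,65), (340,155), (263,154), with the stamp held upright. I take a second viewpoint and extract the lines by code.

{"fn": "move_arm", "kwargs": {"rows": "-0.2 0.2 0 0 0 0 1;-0.2 0.2 0 0 0 0 1;-0.2 0.2 0 0 0 0 1;-0.2 0.2 0 0 0 0 1;-0.2 0.2 0 0 0 0 1;-0.2 0.2 0 0 0 0 1"}}

```text
clock: 6.0
eef_pos: [458.1, 104.3, 270.4]
tool_rot: [-3.141, -0.002, 0.018]
force: [0.4, 0.6, -3.2]
width: 35.2
gripper_force: 63.2
```

```bash
cat > m.py <<'E'
from h import *
def quad(im,guess,name=None):
    """outer border corners, subpixel: line fits on the outer contour"""
    g=np.array(guess,np.float32);roi=np.zeros(im.shape[:2],np.uint8)
    c=g.mean(0);cv2.fillConvexPoly(roi,np.int32(c+(g-c)*1.22),255)
    K=4;big=cv2.resize(cv2.cvtColor(im,cv2.COLOR_BGR2GRAY),None,fx=K,fy=K,interpolation=cv2.INTER_CUBIC)
    bg=cv2.morphologyEx(big,cv2.MORPH_CLOSE,np.ones((41,41),np.uint8))
    m=((big<bg*.72)&(cv2.resize(roi,None,fx=K,fy=K)>127)).astype(np.uint8)
    ct=max(cv2.findContours(m,cv2.RETR_EXTERNAL,cv2.CHAIN_APPROX_NONE)[0],key=lambda q:cv2.contourArea(cv2.convexHull(q)))
    P=(ct[:,0]+.5)/K-.5;L=[]
    for k in range(4):
        a,b=g[k],g[(k+1)%4]
        for _ in range(3):
            d=(b-a)/np.linalg.norm(b-a);n=np.array([-d[1],d[0]]);t=(P-a)@d/np.linalg.norm(b-a)
            s=P[(abs((P-a)@n)<(4 if _==0 else 1.5))&(t>.12)&(t<.88)]
            vx,vy,x,y=cv2.fitLine(s.astype(np.float32),cv2.DIST_HUBER,0,.01,.01).ravel()
            v=np.array([vx,vy]);o=np.array([x,y]);a,b=o+v*((a-o)@v),o+v*((b-o)@v)
        L.append(np.cross([*a,1],[*b,1]))
    out=[]
    for k in range(4):
        h=np.cross(L[k-1],L[k]);out.append(h[:2]/h[2])
    return np.array(out)
E
python3 - <<'E'
from m import *
from cell import *
s=read_state();d=get_image('wrist');cv2.imwrite('pics/w3.png',d['img'][:,:,::-1])
T1=Tm([515.8966,162.9208,269.3974],[3.1404,.001,.0156]);T2=Tm(s['eef_pos'],s['tool_rot']);print(s['clock'],s['eef_pos'],s['tool_rot'])
q1=quad(cv2.imread('pics/w2.png'),[(258,65),(344,65),(340,155),(263,154)])
i=[0,1,2,3]
p,e=fit(border,[600,170,99,.02,.45],[(q1,i,'wrist',T1)]);print(q1.round(1).tolist(),p,e)
g2=proj(border(p),'wrist',T2);print(g2.round(1).tolist())
q2=quad(cv2.imread('pics/w3.png'),g2);print(q2.round(1).tolist())
qt=quad(cv2.imread('pics/top0.png'),[(238.4,175.9),(265.6,175.6),(267,209.1),(240.6,209.5)])
qs=quad(cv2.imread('pics/side0.png'),[(225,281.9),(237.8,261.1),(267.9,279.5),(256.4,300.7)])
print(qt.round(1).tolist(),qs.round(1).tolist())
w=[(q1,i,'wrist',T1),(q2,i,'wrist',T2)]
for o in [w[1:],w,[(qt,i,'top',None),(qs,i,'side',None)],w+[(qt,i,'top',None),(qs,i,'side',None)]]:
    p,e=fit(border,[600,170,99,.02,.45],o);print(p.round(3),e)
E
```

```text
6.0 [458.11290421 104.34645535 270.37131925] [-3.14075762e+00 -1.92484241e-03  1.84889140e-02]
[[257.3, 64.2], [343.3, 63.8], [339.0, 154.9], [263.7, 154.9]] [6.01302014e+02 1.72859010e+02 9.90583586e+01 1.25474366e-02
 4.34988642e-01] 0.05759529778470208
[[187.2, 0.3], [267.7, -6.6], [271.3, 87.0], [197.9, 90.5]]
[[186.5, -0.4], [267.6, -0.4], [271.1, 86.7], [197.5, 90.4]]
[[237.3, 175.7], [265.2, 174.7], [267.0, 209.1], [239.8, 209.1]] [[223.0, 282.3], [237.3, 259.3], [268.9, 278.6], [255.7, 302.1]]
[ 5.99766e+02  1.72953e+02  9.96190e+01 -1.40000e-02  5.40000e-01] 1.412342202259606
[6.01188e+02 1.72934e+02 9.96150e+01 1.00000e-02 4.45000e-01] 1.571260477522746
[6.00578e+02 1.70652e+02 1.02281e+02 1.60000e-02 4.44000e-01] 0.2065492341513448
[6.00882e+02 1.72468e+02 1.01692e+02 1.00000e-02 4.56000e-01] 1.2955257744616047
```

```bash
python3 - <<'E'
from h import *
p,r=after(np.array([515,165,270]),[np.pi,0,.0195],[-.2,.2,0,0,0,0]);print(p)
C=np.array([601.2,172.5,100.]);s=.44;n=np.array([-np.sin(s),0,np.cos(s)])
t=C+n*(106.6+70);print(t,row(p,r,t,[np.pi,-s,.0125]))
E
```

```text
[456.18133299 103.84148129 270.        ]
[525.97909047 172.5        259.77914372] [ 0.2371 -0.2243  0.0341 -0.001   0.2801  0.0044]
```

{"fn": "move_arm", "kwargs": {"rows": "0.237 -0.224 0.034 -0.001 0.28 0.0045 1;0.237 -0.224 0.034 -0.001 0.28 0.0045 1;0.237 -0.224 0.034 -0.001 0.28 0.0045 1;0.237 -0.224 0.034 -0.001 0.28 0.0045 1;0.237 -0.224 0.034 -0.001 0.28 0.0045 1;0.237 -0.224 0.034 -0.001 0.28 0.0045 1;0.237 -0.224 0.034 -0.001 0.28 0.0045 1;0.237 -0.224 0.034 -0.001 0.28 0.0045 1;0.237 -0.224 0.034 -0.001 0.28 0.0045 1;0.237 -0.224 0.034 -0.001 0.28 0.0045 1"}}

```text
clock: 6.88
eef_pos: [527.8, 171.4, 260.1]
tool_rot: [-3.141, -0.44, 0.009]
force: [0.2, -0.4, -3.0]
width: 35.5
gripper_force: 63.1
```

```bash
python3 - <<'E'
from cell import *
import cv2,numpy as np
s=read_state();d=get_image('wrist');cv2.imwrite('pics/w4.png',d['img'][:,:,::-1])
print({k:np.round(s[k],4).tolist() for k in('clock','eef_pos','tool_rot','width','force','torque')})
i=d['img'][60:300,180:440,::-1]
cv2.imwrite('pics/w4c.png',cv2.resize(i,None,fx=2.5,fy=2.5,interpolation=cv2.INTER_CUBIC))
E
```

```text
{'clock': 6.8833, 'eef_pos': [527.7681, 171.4493, 260.1362], 'tool_rot': [-3.141, -0.4403, 0.0089], 'width': 35.5114, 'force': [0.1669, -0.3551, -3.0453], 'torque': [-0.0762, 0.8208, -0.0015]}
```

View pics/w4c.png

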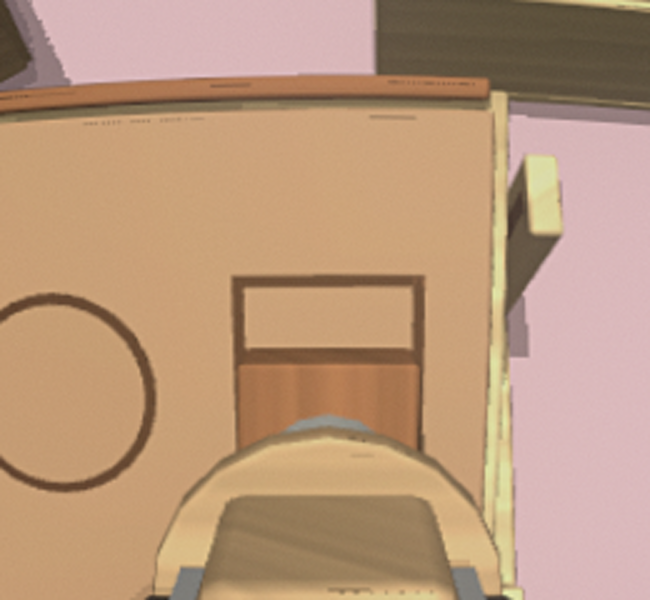

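```bash
python3 - <<'E'
from m import *
T=Tm([527.768,171.449,260.136],[-3.141,-.4403,.0089])
def crop(uv):return ((uv-[180,60])*2.5).round(1).tolist()
f=np.array([[30,22,84.6],[30,-22,84.6],[30,22,106.6],[30,-22,106.6]]) # tool frame
print('foot',crop(proj(f@T[:3,:3].T+T[:3,3],'wrist',T)),'seen top (420,364)(240,363) under v 348')
T1=Tm([515.8966,162.9208,269.3974],[3.1404,.001,.0156]);T2=Tm([458.113,104.346,270.371],[-3.14076,-.00192,.01849])
q1=quad(cv2.imread('pics/w2.png'),[(258,65),(344,65),(340,155),(263,154)]);q2=[[271.1,86.7],[197.5,90.4]]
q4=np.array([[232,276],[425,276]])/2.5+[180,60]
qt=[[237.3,175.7],[265.2,174.7],[267,209.1],[239.8,209.1]];qs=[[223.0,282.3],[237.3,259.3],[268.9,278.6],[255.7,302.1]]
i=[0,1,2,3];w=[(q1,i,'wrist',T1),(q2,[2,3],'wrist',T2),(q4,[0,1],'wrist',T)]
for o in [w,w+[(qt,i,'top',None),(qs,i,'side',None)]]:
    p,e=fit(border,[600,170,99,.02,.45],o);print(p.round(3),e,crop(proj(border(p),'wrist',T)))
E
```

```text
foot [[424.1, 355.9], [236.8, 355.9], [415.5, 338.0], [244.9, 338.0]] seen top (420,364)(240,363) under v 348
[6.01241e+02 1.72846e+02 9.87190e+01 1.00000e-02 4.38000e-01] 0.29501896034151237 [[231.0, 274.9], [424.2, 274.8], [418.3, 501.5], [237.3, 501.6]]
[6.00875e+02 1.72493e+02 1.01189e+02 1.20000e-02 4.54000e-01] 0.580717474358076 [[230.8, 274.1], [426.0, 273.6], [420.0, 501.1], [237.9, 501.7]]
```

```bash
python3 - <<'E'
from h import *
C=np.array([601.1,172.7,99.5]);s=.443;n=np.array([-np.sin(s),0,np.cos(s)]);ex=np.array([np.cos(s),0,np.sin(s)])
p,r=[525.98,172.5,259.78],[np.pi,-.44,.0125]
for d in (10,):
    t=C+n*(106.6+d)+1.5*ex;print(t,row(p,r,t,[np.pi,-s,.0115]))
E
```

```text
[552.47440487 172.7        205.48755351] [ 0.0028  0.0004  0.2014 -0.0003  0.0019  0.0006]
```

{"fn": "move_arm", "kwargs": {"rows": "0.003 0 0.1 0 0.002 0 1;0.003 0 0.17 0 0.002 0 1;0.003 0 0.201 0 0.002 0 1;0.003 0 0.201 0 0.002 0 1;0.003 0 0.201 0 0.002 0 1;0.003 0 0.201 0 0.002 0 1;0.003 0 0.201 0 0.002 0 1;0.003 0 0.201 0 0.002 0 1;0.003 0 0.201 0 0.002 0 1;0.003 0 0.201 0 0.002 0 1"}}

```text
clock: 7.77
eef_pos: [553.4, 173.1, 206.5]
tool_rot: [-3.141, -0.444, 0.01]
force: [-0.2, 0.3, -3.1]
width: 35.1
gripper_force: 63.1
```

```bash
python3 - <<'E'
from cell import *
import cv2,numpy as np
s=read_state();d=get_image('wrist');cv2.imwrite('pics/w5.png',d['img'][:,:,::-1])
print({k:np.round(s[k],4).tolist() for k in('clock','eef_pos','tool_rot','width','force','torque')})
w=cv2.resize(d['img'][130:290,210:410,::-1],None,fx=3,fy=3,interpolation=cv2.INTER_CUBIC)
cv2.imwrite('pics/w5c.png',w)
E
```

```text
{'clock': 7.7667, 'eef_pos': [553.4077, 173.116, 206.4703], 'tool_rot': [-3.1407, -0.4438, 0.0102], 'width': 35.1424, 'force': [-0.2381, 0.3062, -3.1116], 'torque': [-0.0036, 0.8207, 0.0237]}
```

View pics/w5c.png

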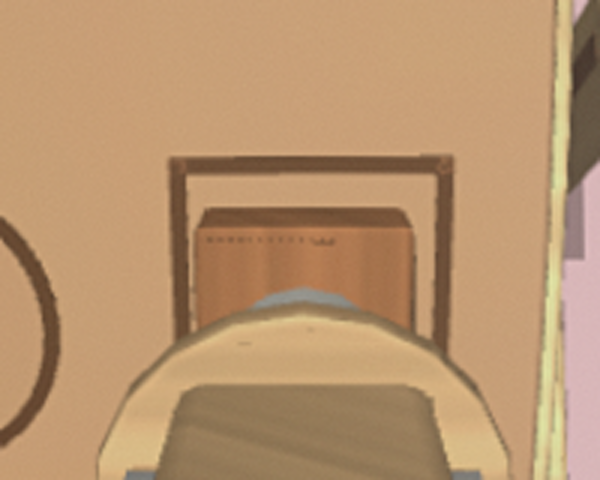

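```bash
python3 - <<'E'
from h import *
I=np.eye(4)
def back(crop,z):
    uv=np.array(crop)/3+[210,130]
    return least_squares(lambda q:(proj([q[0],q[1],z],'wrist',I)-uv).ravel(),[20,0]).x.round(2)
for z in(104.6,106.6,108.6):print('foot',z,back((203,208),z),back((407,208),z))
for z in(84.6,):print('foottop',z,back((194,229),z),back((414,229),z))
for z in(114.6,116.6,118.6):print('border',z,back((169,156),z),back((453,155),z), back((178,330),z),back((446,330),z))
E
```

```text
foot 104.6 [ 27.7  -22.06] [27.69 21.52]
foot 106.6 [ 27.28 -22.24] [27.28 21.71]
foot 108.6 [ 26.87 -22.43] [26.87 21.9 ]
foottop 84.6 [ 27.61 -22.09] [27.6  21.09]
border 114.6 [ 37.46 -30.3 ] [37.71 32.47] [ -2.92 -29.46] [-2.93 32.23]
border 116.6 [ 37.14 -30.54] [37.4  32.75] [ -3.56 -29.7 ] [-3.58 32.5 ]
border 118.6 [ 36.83 -30.79] [37.08 33.02] [ -4.21 -29.93] [-4.23 32.77]
```

Foot is 10 mm inside the +x edge, as needed. It sits 1.5 mm off sideways, so I correct that and descend slowly.

{"fn": "move_arm", "kwargs": {"rows": "0 0.005 0 0 0 0 1;0 0.005 0.01 0 0 0 1;0 0.005 0.02 0 0 0 1;0 0.005 0.025 0 0 0 1;0 0.005 0.025 0 0 0 1;0 0.005 0.025 0 0 0 1;0 0.005 0.025 0 0 0 1;0 0.005 0.025 0 0 0 1"}}

```text
clock: 8.48
eef_pos: [557.6, 171.6, 201.2]
tool_rot: [3.14, -0.439, 0.012]
force: [0.4, -0.8, -3.0]
width: 35.5
gripper_force: 63.2
```

{"fn": "move_arm", "kwargs": {"rows": "0 0 0.003 0 0 0 1;0 0 0.005 0 0 0 1;0 0 0.007 0 0 0 1;0 0 0.007 0 0 0 1;0 0 0.007 0 0 0 1"}}

```text
clock: 8.9
eef_pos: [558.9, 171.7, 199.9]
tool_rot: [3.14, -0.438, 0.012]
force: [-0.6, 0.0, -3.7]
width: 35.3
gripper_force: 63.2
```

{"fn": "move_arm", "kwargs": {"rows": "0 0 0.003 0 0 0 1;0 0 0.005 0 0 0 1;0 0 0.007 0 0 0 1;0 0 0.007 0 0 0 1;0 0 0.007 0 0 0 1"}}

```text
clock: 9.32
eef_pos: [560.1, 171.8, 198.6]
tool_rot: [3.14, -0.437, 0.012]
force: [-0.1, 0.5, -3.0]
width: 35.4
gripper_force: 63.4
```

```bash
cat > e.py <<'E'
from h import *
from cell import *
import sys
def prof(im):
    g=cv2.cvtColor(im,cv2.COLOR_BGR2GRAY).astype(float)
    a=g[150:225,290:325].mean(1);d=np.diff(a);v=[(150+k+.5,round(d[k],1)) for k in range(1,len(d)-1) if abs(d[k])>6 and abs(d[k])>=max(abs(d[k-1]),abs(d[k+1]))]
    b=g[202:210,255:375].mean(0);d=np.diff(b);h=[(255+k+.5,round(d[k],1)) for k in range(1,len(d)-1) if abs(d[k])>6 and abs(d[k])>=max(abs(d[k-1]),abs(d[k+1]))]
    return v,h
if __name__=='__main__':
    print(prof(cv2.imread('pics/w5.png')))
    s=read_state();d=get_image('wrist');im=d['img'][:,:,::-1];cv2.imwrite('pics/'+sys.argv[1],im);print(prof(im))
    print({k:np.round(s[k],3).tolist() for k in('clock','eef_pos','tool_rot','force','torque')})
E
python3 e.py w6.png
```

```text
([(181.5, np.float64(-74.5)), (187.5, np.float64(38.4)), (198.5, np.float64(-65.7)), (205.5, np.float64(28.8)), (208.5, np.float64(-7.2))], [(266.5, np.float64(-39.6)), (272.5, np.float64(43.1)), (274.5, np.float64(-18.4)), (276.5, np.float64(-13.5)), (347.5, np.float64(20.1)), (354.5, np.float64(-50.4)), (360.5, np.float64(39.0))])
([(187.5, np.float64(-42.4)), (192.5, np.float64(44.2)), (198.5, np.float64(-65.7)), (205.5, np.float64(29.1))], [(261.5, np.float64(-41.8)), (267.5, np.float64(42.0)), (274.5, np.float64(-16.1)), (347.5, np.float64(24.6)), (354.5, np.float64(-43.5)), (359.5, np.float64(44.6))])
{'clock': 9.317, 'eef_pos': [560.057, 171.811, 198.624], 'tool_rot': [3.14, -0.437, 0.012], 'force': [-0.06, 0.456, -2.99], 'torque': [-0.004, 0.815, -0.018]}
```

```bash
python3 - <<'E'
from h import *
I=np.eye(4)
def back(uv,z):
    return least_squares(lambda q:(proj([q[0],q[1],z],'wrist',I)-np.array(uv)).ravel(),[20,0]).x.round(2)
for z in(104.6,106.6,108.6,110.6,112):print(z,'foot',back((310,198.8),z),'border',back((310,187.3),z),back((310,192.6),z),'width',back((261.7,206),z)[1],back((359.7,206),z)[1])
E
```

```text
104.6 foot [27.98 -1.34] border [35.44 -1.33] [32.01 -1.34] width -32.53 30.74
106.6 foot [27.57 -1.35] border [35.1  -1.34] [31.64 -1.34] width -32.81 31.01
108.6 foot [27.16 -1.35] border [34.75 -1.34] [31.26 -1.35] width -33.08 31.28
110.6 foot [26.75 -1.36] border [34.41 -1.35] [30.89 -1.35] width -33.35 31.55
112 foot [26.46 -1.36] border [34.17 -1.35] [30.63 -1.36] width -33.54 31.73
```

{"fn": "move_arm", "kwargs": {"rows": "-0.011 0 0 0 0.004 0 1;-0.011 0 0 0 0.004 0 1;-0.011 0 0 0 0.004 0 1;-0.011 0 0 0 0.004 0 1;-0.011 0 0 0 0.004 0 1;-0.011 0 0 0 0.004 0 1"}}

```text
clock: 9.87
eef_pos: [558.4, 172.2, 200.0]
tool_rot: [3.138, -0.438, 0.013]
force: [-0.1, 0.5, -3.2]
width: 35.2
gripper_force: 63.2
```

```bash
python3 e.py w7.png | tail -2
```

```text
([(185.5, np.float64(-40.3)), (191.5, np.float64(53.3)), (198.5, np.float64(-65.7)), (205.5, np.float64(28.6))], [(262.5, np.float64(-59.6)), (269.5, np.float64(36.4)), (274.5, np.float64(-16.8)), (276.5, np.float64(-13.0)), (347.5, np.float64(21.5)), (354.5, np.float64(-47.2)), (359.5, np.float64(42.8))])
{'clock': 9.867, 'eef_pos': [558.421, 172.235, 199.965], 'tool_rot': [3.138, -0.438, 0.013], 'force': [-0.068, 0.475, -3.205], 'torque': [-0.042, 0.841, 0.042]}
```

{"fn": "move_arm", "kwargs": {"rows": "-0.006 0.002 0.003 0.001 0.0035 0 1;-0.006 0.002 0.006 0.001 0.0035 0 1;-0.006 0.002 0.006 0.001 0.0035 0 1;-0.006 0.002 0.006 0.001 0.0035 0 1;-0.006 0.002 0.006 0.001 0.0035 0 1"}}

```text
clock: 10.33
eef_pos: [558.9, 172.1, 200.3]
tool_rot: [3.138, -0.439, 0.013]
force: [0.8, -0.4, -2.9]
width: 34.6
gripper_force: 63.2
```

```bash
cat >> e.py <<'E'
    P=np.array(s['eef_pos'])-[553.4,171.6,206.5];print('ex,y,ez',(P@[.903,0,.4295]).round(2),P[1].round(2),(P@[.4295,0,-.903]).round(2))
E
python3 e.py w8.png | tail -3
```

```text
([(186.5, np.float64(-52.0)), (192.5, np.float64(37.5)), (198.5, np.float64(-65.0)), (205.5, np.float64(28.6)), (208.5, np.float64(-8.2)), (210.5, np.float64(6.8))], [(262.5, np.float64(-72.6)), (268.5, np.float64(37.5)), (274.5, np.float64(-16.5)), (276.5, np.float64(-14.4)), (347.5, np.float64(19.9)), (354.5, np.float64(-36.9)), (359.5, np.float64(51.9))])
{'clock': 10.333, 'eef_pos': [558.855, 172.095, 200.28], 'tool_rot': [3.138, -0.439, 0.013], 'force': [0.812, -0.435, -2.88], 'torque': [0.019, 0.737, -0.008]}
ex,y,ez 2.25 0.49 7.96
```

{"fn": "move_arm", "kwargs": {"rows": "0 0 0 0 0 0 1;0 0 0 0 0 0 1;0 0 0 0 0 0 1;0 0 0 0 0 0 1;0 0 0 0 0 0 1;0 0 0 0 0 0 1"}}

```text
clock: 10.88
eef_pos: [558.8, 172.1, 200.3]
tool_rot: [3.138, -0.439, 0.013]
force: [-0.9, 0.0, -2.8]
width: 35.3
gripper_force: 63.2
```

```bash
python3 e.py w9.png | tail -3;  python3 - <<'E'
from h import *
p,r=np.array([525.98,172.5,259.78]),[np.pi,-.44,.0125]
for w in [[.003,0,.201,0,.002,0],[0,.005,.025,0,0,0],[0,0,.007,0,0,0],[0,0,.007,0,0,0],[-.011,0,0,0,.004,0],[-.006,.002,.006,.001,.0035,0]]:p,r=after(p,r,w);print(p.round(1),r)
E
```

```text
([(186.5, np.float64(-52.4)), (192.5, np.float64(37.5)), (198.5, np.float64(-65.5)), (205.5, np.float64(29.0)), (208.5, np.float64(-8.9)), (210.5, np.float64(6.7))], [(262.5, np.float64(-69.8)), (268.5, np.float64(37.1)), (274.5, np.float64(-16.1)), (276.5, np.float64(-14.1)), (347.5, np.float64(19.2)), (354.5, np.float64(-39.8)), (359.5, np.float64(50.9))])
{'clock': 10.883, 'eef_pos': [558.839, 172.069, 200.274], 'tool_rot': [3.138, -0.439, 0.013], 'force': [-0.878, 0.044, -2.762], 'torque': [-0.042, 0.796, -0.052]}
ex,y,ez 2.24 0.47 7.96
[552.5 172.8 205.6] [ 3.14159265 -0.44314159  0.0125    ]
[555.7 171.4 198.8] [ 3.14159265 -0.44314159  0.0125    ]
[556.6 171.4 196.9] [ 3.14159265 -0.44314159  0.0125    ]
[557.5 171.4 195. ] [ 3.14159265 -0.44314159  0.0125    ]
[554.5 171.4 193.6] [ 3.14159265 -0.44942478  0.0125    ]
[553.7 170.7 191.2] [-3.14001975 -0.45492256  0.01249519]
```

```bash
python3 - <<'E'
from cell import *
s=read_state();print(s['qpos'].round(3),s['tau'].round(2))
E
```

```text
[-0.441  0.474 -0.017  2.136  0.981  0.233 -2.941] [ -0.   -44.11   0.89 -14.56   0.57  -0.48   0.  ]
```

Joints 6 and 7 are at their limits (q6 0.233, q7 −2.941), which is why the arm stopped following. The foot's two ends are alike, so I'll back off and use the half-turned tool, which puts joint 7 mid-range.

```bash
python3 - <<'E'
from h import *
p,r=np.array([553.7,170.7,191.2]),[-3.14,-.4549,.0125]
a=after(p,r,[0,0,-.27,0,0,0]);print(a)
print(row(*a,[510,165,300],[np.pi,0,.0125]))
E
```

```text
(array([518.11526669, 170.1261527 , 263.96261028]), array([-3.14  , -0.4549,  0.0125]))
[ 2.830e-02  1.660e-02 -1.199e-01 -1.000e-03 -2.896e-01  2.000e-04]
```

{"fn": "move_arm", "kwargs": {"rows": "0 0 -0.1 0 0 0 1;0 0 -0.2 0 0 0 1;0 0 -0.27 0 0 0 1;0 0 -0.27 0 0 0 1;0 0 -0.27 0 0 0 1"}}

```text
clock: 11.35
eef_pos: [524.8, 171.8, 274.6]
tool_rot: [3.139, -0.441, 0.012]
force: [0.5, -1.2, -3.1]
width: 35.0
gripper_force: 63.2
```

{"fn": "move_arm", "kwargs": {"rows": "0.028 0.017 -0.12 0 -0.29 0 1;0.028 0.017 -0.12 0 -0.29 0 1;0.028 0.017 -0.12 0 -0.29 0 1;0.028 0.017 -0.12 0 -0.29 0 1;0.028 0.017 -0.12 0 -0.29 0 1;0.028 0.017 -0.12 0 -0.29 0 1"}}

```text
clock: 11.85
eef_pos: [519.5, 165.0, 307.2]
tool_rot: [3.137, 0.019, 0.007]
force: [0.1, -0.6, -2.5]
width: 35.3
gripper_force: 63.1
```

{"fn": "move_arm", "kwargs": {"rows": "0 0 0 0 0 -0.667 1;0 0 0 0 0 -0.667 1;0 0 0 0 0 -0.667 1;0 0 0 0 0 -0.667 1;0 0 0 0 0 -0.667 1;0 0 0 0 0 -0.667 1;0 0 0 0 0 -0.667 1;0 0 0 0 0 -0.667 1;0 0 0 0 0 -0.667 1"}}

```text
clock: 12.6
eef_pos: [516.1, 166.5, 308.2]
tool_rot: [-3.129, 0.013, 1.066]
force: [-0.1, 0.1, -2.6]
width: 35.2
gripper_force: 63.1
```

{"fn": "move_arm", "kwargs": {"rows": "0 0 0 0 0 -0.667 1;0 0 0 0 0 -0.667 1;0 0 0 0 0 -0.667 1;0 0 0 0 0 -0.667 1;0 0 0 0 0 -0.667 1;0 0 0 0 0 -0.667 1;0 0 0 0 0 -0.667 1;0 0 0 0 0 -0.667 1;0 0 0 0 0 -0.667 1"}}

```text
clock: 13.35
eef_pos: [516.3, 166.5, 308.1]
tool_rot: [-3.125, -0.004, 2.113]
force: [-0.1, 0.0, -2.7]
width: 35.2
gripper_force: 63.1
```

{"fn": "move_arm", "kwargs": {"rows": "0 0 0 0 0 -0.666 1;0 0 0 0 0 -0.666 1;0 0 0 0 0 -0.666 1;0 0 0 0 0 -0.666 1;0 0 0 0 0 -0.666 1;0 0 0 0 0 -0.666 1;0 0 0 0 0 -0.666 1;0 0 0 0 0 -0.666 1;0 0 0 0 0 -0.666 1;0 0 0 0 0 -0.666 1;0 0 0 0 0 -0.666 1"}}

```text
clock: 14.27
eef_pos: [516.4, 166.8, 308.7]
tool_rot: [-3.137, -0.017, -3.131]
force: [0.4, 0.7, -3.6]
width: 35.4
gripper_force: 63.1
```

```bash
python3 - <<'E'
from cell import *
from h import *
s=read_state();print(s['qpos'].round(3),s['eef_pos'],s['tool_rot'])
C=np.array([601.1,172.7,99.5]);q=.443;n=np.array([-np.sin(q),0,np.cos(q)])
Rt=Rn.from_euler('xyz',[0,-q,.0115])*Rn.from_euler('z',np.pi)*Rn.from_euler('x',np.pi)
e=Rt.as_euler('xyz');print(e, C+n*146.6)
print(row([510,165,300],[np.pi,0,.0125+np.pi],C+n*156.6,e))
E
```

```text
[ 0.35   0.667 -1.21   1.701  0.645  1.26   0.572] [516.36815463 166.75366468 308.66216331] [-3.13680821 -0.01677633 -3.130737  ]
[-3.14159265  0.443      -3.13009265] [538.25964623 172.7        231.94866907]
[-8.020e-02  2.470e-02  1.967e-01  1.000e-04 -2.820e-01  6.000e-04]
```

```bash
cat > go.py <<'E'
from cell import *
from h import *
import sys
# usage: go.py gap dx dy : row from the measured pose to the half-turned pose above the border
g,dx,dy=map(float,sys.argv[1:4]);s=read_state()
C=np.array([601.1,172.7,99.5]);q=.443;Rs=Rn.from_euler('xyz',[0,-q,.0115])
Rt=Rs*Rn.from_euler('z',np.pi)*Rn.from_euler('x',np.pi);t=C+Rs.apply([dx,dy,106.6+g])
print(s['clock'],'q',s['qpos'].round(2),'F',s['force'].round(1),'along',(-s['force']@Rs.apply([0,0,1])).round(1))
print('err in stamp frame',Rs.inv().apply(s['eef_pos']-t).round(2),'row',row(s['eef_pos'],s['tool_rot'],t,Rt.as_euler('xyz')))
E
python3 go.py 60 0 0
```

```text
14.2667 q [ 0.35  0.67 -1.21  1.7   0.64  1.26  0.57] F [ 0.4  0.7 -3.6] along 3.4
err in stamp frame [13.05 -4.97 58.72] row [-0.0479  0.0175  0.1946 -0.0031 -0.2927  0.0003]
```

{"fn": "move_arm", "kwargs": {"rows": "-0.048 0.017 0.1 -0.003 -0.1 0 1;-0.048 0.017 0.15 -0.003 -0.2 0 1;-0.048 0.017 0.19 -0.003 -0.293 0 1;-0.048 0.017 0.19 -0.003 -0.293 0 1;-0.048 0.017 0.19 -0.003 -0.293 0 1;-0.048 0.017 0.19 -0.003 -0.293 0 1;-0.048 0.017 0.19 -0.003 -0.293 0 1"}}

```text
clock: 14.85
eef_pos: [531.4, 172.6, 253.3]
tool_rot: [3.139, 0.444, -3.131]
force: [-0.3, -0.9, -3.1]
width: 35.3
gripper_force: 63.2
```

```bash
python3 go.py 15 0 0
```

```text
14.85 q [ 0.22  0.5  -0.99  2.13  1.22  0.71 -0.02] F [-0.3 -0.9 -3.1] along 2.7
err in stamp frame [ 2.91  0.68 47.23] row [ 0.0098 -0.0026  0.1574  0.0014  0.0003 -0.0005]
```

```bash
python3 go.py 14 -2.6 -0.5
```

```text
14.85 q [ 0.22  0.5  -0.99  2.13  1.22  0.71 -0.02] F [-0.3 -0.9 -3.1] along 2.7
err in stamp frame [ 5.51  1.18 48.23] row [ 0.0185 -0.0043  0.1607  0.0014  0.0003 -0.0005]
```

{"fn": "move_arm", "kwargs": {"rows": "0.0185 -0.004 0.08 0.0014 0 0 1;0.0185 -0.004 0.14 0.0014 0 0 1;0.0185 -0.004 0.16 0.0014 0 0 1;0.0185 -0.004 0.16 0.0014 0 0 1;0.0185 -0.004 0.16 0.0014 0 0 1;0.0185 -0.004 0.16 0.0014 0 0 1;0.0185 -0.004 0.16 0.0014 0 0 1;0.0185 -0.004 0.16 0.0014 0 0 1"}}

```text
clock: 15.52
eef_pos: [546.1, 171.2, 207.7]
tool_rot: [-3.141, 0.445, -3.13]
force: [-0.1, -0.1, -3.1]
width: 35.2
gripper_force: 63.1
```

```bash
python3 go.py 14 -2.6 -0.5; python3 - <<'E'
from cell import *
import cv2
d=get_image('wrist');im=d['img'][:,:,::-1];cv2.imwrite('pics/w10.png',im)
cv2.imwrite('pics/w10c.png',cv2.resize(im[130:290,210:410],None,fx=3,fy=3,interpolation=cv2.INTER_CUBIC))
E
```

```text
15.5167 q [ 0.16  0.59 -0.91  2.15  1.4   0.7  -0.17] F [-0.1 -0.1 -3.1] along 2.8
err in stamp frame [-0.76 -0.38  0.76] row [-0.0025  0.0013  0.0025 -0.0001  0.0012  0.0003]
```

View pics/w10c.png

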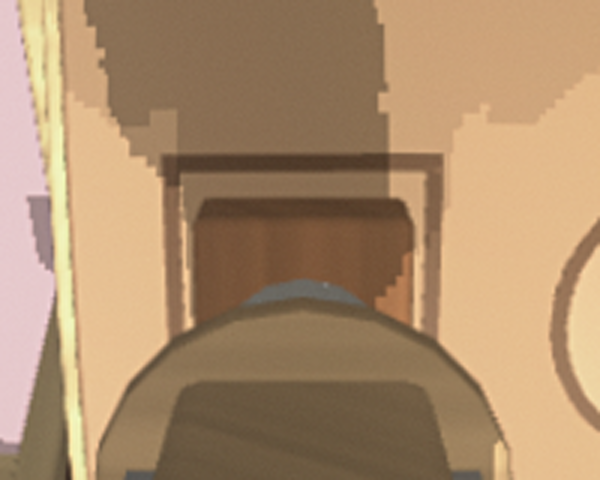

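```bash
python3 - <<'E'
from h import *
I=np.eye(4)
def back(c,z):
    return least_squares(lambda q:(proj([q[0],q[1],z],'wrist',I)-np.array(c)/3-[210,130]).ravel(),[20,0]).x.round(2)
print('foot',back((200,198),106.6),back((409,198),106.6))
for z in(116,118,120):print(z,back((163,155),z),back((443,155),z))
E
```

```text
foot [ 29.49 -22.85] [29.48 22.09]
116 [ 37.48 -31.81] [37.46 30.42]
118 [ 37.17 -32.07] [37.15 30.67]
120 [ 36.85 -32.32] [36.84 30.93]
```

Foot is laterally centred but 2.6 mm too far downslope, so I correct that while closing the gap.

```bash
python3 go.py 4 -1.0 -0.9
```

```text
15.5667 q [ 0.16  0.59 -0.91  2.15  1.4   0.7  -0.17] F [-0.4 -0.1 -3.5] along 3.0
err in stamp frame [-2.5  -0.05 10.68] row [-0.0083  0.0002  0.0356 -0.0002  0.0011  0.0004]
```

{"fn": "move_arm", "kwargs": {"rows": "-0.0083 0 0.01 0 0.001 0 1;-0.0083 0 0.02 0 0.001 0 1;-0.0083 0 0.03 0 0.001 0 1;-0.0083 0 0.034 0 0.001 0 1;-0.0083 0 0.034 0 0.001 0 1;-0.0083 0 0.034 0 0.001 0 1"}}

```text
clock: 16.07
eef_pos: [552.3, 171.1, 198.4]
tool_rot: [-3.141, 0.442, -3.129]
force: [-0.3, -0.2, -2.9]
width: 35.7
gripper_force: 63.1
```

```bash
python3 go.py 4 -1.0 -0.9; python3 - <<'E'
from e import *
d=get_image('wrist');im=d['img'][:,:,::-1];cv2.imwrite('pics/w11.png',im);print(prof(im))
E
```

```text
16.0667 q [ 0.16  0.61 -0.9   2.14  1.42  0.7  -0.18] F [-0.3 -0.2 -2.9] along 2.5
err in stamp frame [-0.75 -0.16 -0.32] row [-0.0025  0.0005 -0.0011 -0.0003 -0.0009  0.0005]
([(181.5, np.float64(-48.3)), (187.5, np.float64(23.1)), (195.5, np.float64(-28.1)), (202.5, np.float64(7.8))], [(262.5, np.float64(-65.6)), (266.5, np.float64(-13.8)), (268.5, np.float64(30.6)), (273.5, np.float64(-22.2)), (347.5, np.float64(44.6)), (353.5, np.float64(-42.9)), (358.5, np.float64(35.9))])
```

{"fn": "move_arm", "kwargs": {"rows": "-0.004 0 0.002 0 0 0 1;-0.004 0 0.004 0 0 0 1;-0.004 0 0.005 0 0 0 1;-0.004 0 0.005 0 0 0 1"}}

```text
clock: 16.45
eef_pos: [554.2, 171.0, 197.8]
tool_rot: [-3.141, 0.442, -3.129]
force: [-0.0, -0.1, -3.1]
width: 35.4
gripper_force: 63.1
```

{"fn": "move_arm", "kwargs": {"rows": "0 0 0.002 0 0 0 1;0 0 0.004 0 0 0 1;0 0 0.005 0 0 0 1;0 0 0.005 0 0 0 1"}}

```text
clock: 16.78
eef_pos: [554.8, 171.0, 196.4]
tool_rot: [-3.141, 0.442, -3.129]
force: [-0.2, 0.7, -3.6]
width: 35.2
gripper_force: 63.1
```

```bash
python3 go.py 0 -1.0 -0.9
```

```text
16.7833 q [ 0.15  0.62 -0.9   2.14  1.43  0.7  -0.18] F [-0.2  0.7 -3.6] along 3.1
err in stamp frame [ 0.66 -0.24  0.78] row [ 0.0022  0.0008  0.0026 -0.0004 -0.0006  0.0004]
```

{"fn": "move_arm", "kwargs": {"rows": "0 0 0.002 0 0 0 1;0 0 0.004 0 0 0 1;0 0 0.005 0 0 0 1;0 0 0.005 0 0 0 1"}}

```text
clock: 17.12
eef_pos: [555.2, 171.1, 195.3]
tool_rot: [-3.141, 0.442, -3.129]
force: [-3.0, -1.2, 3.0]
width: 35.2
gripper_force: 63.8
```

{"fn": "move_arm", "kwargs": {"rows": "0 0 0.002 0 0 0 1;0 0 0.004 0 0 0 1;0 0 0.005 0 0 0 1;0 0 0.005 0 0 0 1"}}

```text
clock: 17.45
eef_pos: [555.9, 171.1, 193.8]
tool_rot: [-3.141, 0.442, -3.129]
force: [-4.3, -1.9, 4.7]
width: 35.2
gripper_force: 64.0
```

```bash
python3 go.py 0 -1.0 -0.9;python3 - <<'E'
from e import *
d=get_image('wrist');im=d['img'][:,:,::-1];cv2.imwrite('pics/w12.png',im);print(prof(im))
E
```

```text
17.45 q [ 0.15  0.63 -0.89  2.14  1.43  0.7  -0.19] F [-4.3 -1.9  4.7] along -6.1
err in stamp frame [ 0.6  -0.14 -2.08] row [ 0.002   0.0005 -0.0069 -0.0003 -0.0006  0.0005]
([(180.5, np.float64(-26.6)), (187.5, np.float64(28.2)), (196.5, np.float64(-38.2)), (203.5, np.float64(8.9))], [(261.5, np.float64(-47.8)), (267.5, np.float64(22.0)), (272.5, np.float64(-12.5)), (348.5, np.float64(35.8)), (354.5, np.float64(-52.8)), (360.5, np.float64(30.8))])
```

Contact with the foot well placed inside the border. Now pressing.

{"fn": "move_arm", "kwargs": {"rows": "0 0 0.003 0 0 0 1;0 0 0.006 0 0 0 1;0 0 0.01 0 0 0 1;0 0 0.01 0 0 0 1"}}

```text
clock: 17.83
eef_pos: [557.2, 171.1, 191.0]
tool_rot: [-3.141, 0.442, -3.129]
force: [-6.3, -1.5, 5.5]
width: 35.4
gripper_force: 64.4
```

{"fn": "move_arm", "kwargs": {"rows": "0 0 0.003 0 0 0 1;0 0 0.006 0 0 0 1;0 0 0.007 0 0 0 1;0 0 0.007 0 0 0 1"}}

```text
clock: 18.17
eef_pos: [558.0, 171.2, 189.3]
tool_rot: [-3.14, 0.442, -3.129]
force: [-6.8, -2.0, 6.8]
width: 35.1
gripper_force: 64.5
```

```bash
python3 go.py 0 -1.0 -0.9
```

```text
18.1667 q [ 0.15  0.64 -0.89  2.14  1.45  0.7  -0.2 ] F [-6.8 -2.   6.8] along -9.0
err in stamp frame [ 0.52 -0.13 -6.94] row [ 0.0018  0.0004 -0.0231 -0.0004 -0.0005  0.0007]
```

{"fn": "move_arm", "kwargs": {"rows": "0 0 0.003 0 0 0 1;0 0 0.006 0 0 0 1;0 0 0.007 0 0 0 1;0 0 0.007 0 0 0 1"}}

```text
clock: 18.5
eef_pos: [558.8, 171.2, 187.5]
tool_rot: [-3.14, 0.442, -3.129]
force: [-8.0, -1.7, 8.9]
width: 35.1
gripper_force: 64.7
```

{"fn": "move_arm", "kwargs": {"rows": "0 0 0.002 0 0 0 1;0 0 0.003 0 0 0 1;0 0 0.004 0 0 0 1;0 0 0.004 0 0 0 1"}}

```text
clock: 18.83
eef_pos: [559.1, 171.2, 186.7]
tool_rot: [-3.14, 0.442, -3.129]
force: [-9.4, -2.2, 10.6]
width: 35.3
gripper_force: 65.4
```

```bash
python3 go.py 0 -1.0 -0.9
```

```text
18.8333 q [ 0.15  0.64 -0.89  2.14  1.46  0.7  -0.21] F [-9.4 -2.2 10.6] along -13.6
err in stamp frame [ 0.39 -0.08 -9.81] row [ 0.0013  0.0002 -0.0327 -0.0005 -0.0003  0.0009]
```

{"fn": "move_arm", "kwargs": {"rows": "0 0 0.001 0 0 0 1;0 0 0.002 0 0 0 1;0 0 0.003 0 0 0 1;0 0 0.003 0 0 0 1"}}

```text
clock: 19.17
eef_pos: [559.1, 171.3, 186.6]
tool_rot: [-3.139, 0.443, -3.128]
force: [-15.3, -3.9, 18.0]
width: 35.1
gripper_force: 66.7
```

{"fn": "move_arm", "kwargs": {"rows": "0 0 0.001 0 0 0 1;0 0 0.002 0 0 0 1;0 0 0.002 0 0 0 1;0 0 0.002 0 0 0 1"}}

```text
clock: 19.5
eef_pos: [559.1, 171.3, 186.5]
tool_rot: [-3.139, 0.444, -3.128]
force: [-18.2, -5.7, 23.6]
width: 35.3
gripper_force: 67.5
```

```bash
python3 go.py 0 -1.0 -0.9
```

```text
19.5 q [ 0.14  0.64 -0.89  2.14  1.46  0.7  -0.21] F [-18.2  -5.7  23.6] along -29.1
err in stamp frame [ 0.31 -0.04 -9.98] row [ 0.001   0.0001 -0.0333 -0.001   0.0005  0.0013]
```

At the hard stop: force jumped to about 29 N with no further travel. Holding.

{"fn": "move_arm", "kwargs": {"rows": "0 0 0 0 0 0 1;0 0 0 0 0 0 1;0 0 0 0 0 0 1;0 0 0 0 0 0 1;0 0 0 0 0 0 1;0 0 0 0 0 0 1;0 0 0 0 0 0 1;0 0 0 0 0 0 1;0 0 0 0 0 0 1;0 0 0 0 0 0 1"}}

```text
clock: 20.33
eef_pos: [559.1, 171.3, 186.5]
tool_rot: [-3.139, 0.444, -3.128]
force: [-17.1, -4.6, 24.6]
width: 35.3
gripper_force: 67.5
```

```bash
python3 go.py 0 -1.0 -0.9;python3 - <<'E'
from e import *
d=get_image('wrist');im=d['img'][:,:,::-1];cv2.imwrite('pics/w13.png',im);print(prof(im))
E
```

```text
20.3333 q [ 0.14  0.64 -0.89  2.14  1.46  0.7  -0.21] F [-17.1  -4.6  24.6] along -29.6
err in stamp frame [ 0.34 -0.04 -9.99] row [ 0.0011  0.0001 -0.0333 -0.001   0.0005  0.0013]
([(182.5, np.float64(-35.5)), (189.5, np.float64(42.2)), (198.5, np.float64(-32.6)), (206.5, np.float64(10.2))], [(259.5, np.float64(-33.0)), (265.5, np.float64(35.5)), (273.5, np.float64(-14.1)), (348.5, np.float64(30.1)), (355.5, np.float64(-41.0)), (362.5, np.float64(36.5)), (364.5, np.float64(15.6))])
```

{"fn": "move_arm", "kwargs": {"rows": "0 0 -0.01 0 0 0 1;0 0 -0.02 0 0 0 1;0 0 -0.035 0 0 0 1;0 0 -0.06 0 0 0 1;0 0 -0.12 0 0 0 1;0 0 -0.2 0 0 0 1;0 0 -0.26 0 0 0 1;0 0 -0.26 0 0 0 1"}}

```text
clock: 21.05
eef_pos: [527.3, 172.2, 258.3]
tool_rot: [3.141, 0.447, -3.129]
force: [-0.2, 0.4, -3.0]
width: 34.9
gripper_force: 63.2
```

```bash
cat > to.py <<'E'
from cell import *
from h import *
import sys
a=list(map(float,sys.argv[1:5]));s=read_state()
print(s['clock'],s['qpos'].round(2),s['force'].round(1),s['eef_pos'].round(1),s['tool_rot'].round(3),'row',row(s['eef_pos'],s['tool_rot'],a[:3],[np.pi,0,a[3]]))
E
python3 to.py 515 165 300 3.15
```

```text
21.05 [ 0.22  0.49 -0.99  2.13  1.21  0.71 -0.01] [-0.2  0.4 -3. ] [527.3 172.2 258.3] [ 3.141  0.447 -3.129] row [-0.0227 -0.0232 -0.1434  0.0013  0.2844  0.003 ]
```

{"fn": "move_arm", "kwargs": {"rows": "-0.023 -0.023 -0.143 0.001 0.284 0.003 1;-0.023 -0.023 -0.143 0.001 0.284 0.003 1;-0.023 -0.023 -0.143 0.001 0.284 0.003 1;-0.023 -0.023 -0.143 0.001 0.284 0.003 1;-0.023 -0.023 -0.143 0.001 0.284 0.003 1;-0.023 -0.023 -0.143 0.001 0.284 0.003 1"}}

```text
clock: 21.55
eef_pos: [518.2, 162.1, 295.1]
tool_rot: [-3.141, -0.006, -3.141]
force: [0.9, -0.0, -3.6]
width: 35.2
gripper_force: 63.1
```

```bash
python3 to.py 520 -65 285 2.987;
```

```text
21.55 [ 0.33  0.64 -1.13  1.73  0.62  1.19  0.6 ] [ 0.9 -0.  -3.6] [518.2 162.1 295.1] [-3.141 -0.006 -3.141] row [-5.500e-03 -7.569e-01  3.380e-02 -5.000e-04 -3.800e-03  9.890e-02]
```

{"fn": "move_arm", "kwargs": {"rows": "-0.005 -0.757 0.034 0 -0.004 0.099 1;-0.005 -0.757 0.034 0 -0.004 0.099 1;-0.005 -0.757 0.034 0 -0.004 0.099 1;-0.005 -0.757 0.034 0 -0.004 0.099 1;-0.005 -0.757 0.034 0 -0.004 0.099 1;-0.005 -0.757 0.034 0 -0.004 0.099 1;-0.005 -0.757 0.034 0 -0.004 0.099 1;-0.005 -0.757 0.034 0 -0.004 0.099 1"}}

```text
clock: 22.22
eef_pos: [517.2, -65.0, 286.0]
tool_rot: [-3.139, 0.002, 2.99]
force: [-0.6, 1.7, -2.4]
width: 35.6
gripper_force: 63.6
```

```bash
python3 to.py 529 -290 260 2.987;
```

```text
22.2167 [ 0.78  0.61 -1.14  1.8   0.62  1.13  0.85] [-0.6  1.7 -2.4] [517.2 -65.  286. ] [-3.139e+00  2.000e-03  2.990e+00] row [-0.1518 -0.7351  0.0892 -0.0018  0.0014  0.0019]
```

{"fn": "move_arm", "kwargs": {"rows": "-0.152 -0.735 0.05 -0.001 0 0.002 1;-0.152 -0.735 0.05 -0.001 0 0.002 1;-0.152 -0.735 0.05 -0.001 0 0.002 1;-0.152 -0.735 0.05 -0.001 0 0.002 1;-0.152 -0.735 0.089 -0.001 0 0.002 1;-0.152 -0.735 0.089 -0.001 0 0.002 1;-0.152 -0.735 0.089 -0.001 0 0.002 1;-0.152 -0.735 0.089 -0.001 0 0.002 1;-0.152 -0.735 0.089 -0.001 0 0.002 1"}}

```text
clock: 22.97
eef_pos: [531.2, -285.4, 261.0]
tool_rot: [3.14, 0.003, 2.994]
force: [0.4, 0.5, -3.2]
width: 35.6
gripper_force: 63.7
```

```bash
python3 to.py 529 -290 135 2.987; python3 - <<'E'
from cell import *
import cv2
d=get_image('wrist');im=d['img'][:,:,::-1];cv2.imwrite('pics/w14.png',im)
E
```

```text
22.9667 [ 1.06  0.76 -1.1   1.62  0.71  1.21  1.23] [ 0.4  0.5 -3.2] [ 531.2 -285.4  261. ] [3.140e+00 3.000e-03 2.994e+00] row [ 0.0064 -0.0169  0.4199  0.0009  0.0021  0.0043]
```

{"fn": "move_arm", "kwargs": {"rows": "0.006 -0.017 0.1 0.001 0.002 0.004 1;0.006 -0.017 0.2 0.001 0.002 0.004 1;0.006 -0.017 0.3 0.001 0.002 0.004 1;0.006 -0.017 0.38 0.001 0.002 0.004 1;0.006 -0.017 0.42 0.001 0.002 0.004 1;0.006 -0.017 0.42 0.001 0.002 0.004 1;0.006 -0.017 0.42 0.001 0.002 0.004 1;0.006 -0.017 0.42 0.001 0.002 0.004 1"}}

```text
clock: 23.68
eef_pos: [529.9, -292.4, 136.8]
tool_rot: [-3.14, 0.003, 2.985]
force: [-0.5, -0.3, -2.0]
width: 35.1
gripper_force: 63.5
```

```bash
python3 to.py 528 -289.5 113 2.987; python3 - <<'E'
from cell import *
import cv2,numpy as np
for n in('wrist','side','top'):cv2.imwrite(f'pics/{n}15.png',get_image(n)['img'][:,:,::-1])
a=cv2.resize(cv2.imread('pics/wrist15.png')[130:370,150:470],(400,300));b=cv2.resize(cv2.imread('pics/side15.png')[120:210,300:420],(400,300))
cv2.imwrite('pics/c15.png',np.hstack([a,b]))
E
```

```text
23.6833 [ 1.01  0.9  -0.98  1.73  0.87  1.01  1.11] [-0.5 -0.3 -2. ] [ 529.9 -292.4  136.8] [-3.140e+00  3.000e-03  2.985e+00] row [ 0.008   0.0086  0.0794 -0.001   0.0018 -0.0014]
```

View pics/c15.png

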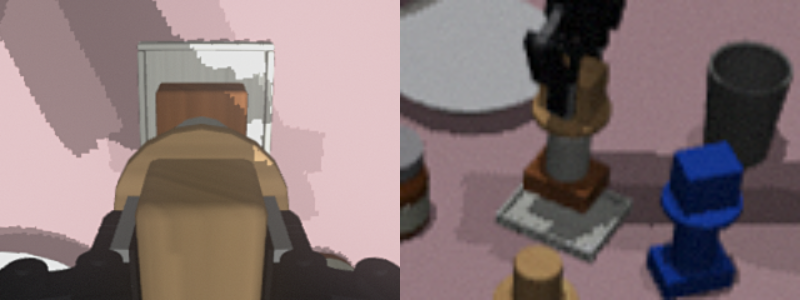

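{"fn": "move_arm", "kwargs": {"rows": "0.007 0.009 0.02 -0.001 0.002 0 1;0.007 0.009 0.05 -0.001 0.002 0 1;0.007 0.009 0.075 -0.001 0.002 0 1;0.007 0.009 0.079 -0.001 0.002 0 1;0.007 0.009 0.079 -0.001 0.002 0 1;0.007 0.009 0.079 -0.001 0.002 0 1;0.007 0.009 0.079 -0.001 0.002 0 1"}}

```text
clock: 24.42
eef_pos: [526.5, -290.0, 111.0]
tool_rot: [3.141, -0.004, 2.984]
force: [-0.8, 0.1, -3.0]
width: 35.2
gripper_force: 63.8
```

```bash
python3 to.py 528 -289.5 111 2.987
```

```text
24.4167 [ 1.    0.93 -0.96  1.75  0.91  0.98  1.08] [-0.8  0.1 -3. ] [ 526.5 -290.   111. ] [ 3.141 -0.004  2.984] row [-0.0045  0.0023  0.0001  0.0003 -0.0024 -0.0021]
```

{"fn": "move_arm", "kwargs": {"rows": "0 0 0.001 0 -0.002 0 1;0 0 0.002 0 -0.002 0 1;0 0 0.002 0 -0.002 0 1"}}

```text
clock: 24.67
eef_pos: [526.4, -289.9, 110.9]
tool_rot: [3.142, -0.001, 2.984]
force: [-1.9, 0.1, 2.8]
width: 35.2
gripper_force: 64.2
```

{"fn": "move_arm", "kwargs": {"rows": "0 0 -0.001 0 0 0 1;0 0 -0.001 0 0 0 1"}}

```text
clock: 24.83
eef_pos: [526.4, -289.9, 110.9]
tool_rot: [3.141, -0.001, 2.984]
force: [-2.2, 0.4, 2.2]
width: 35.4
gripper_force: 64.2
```

{"fn": "move_arm", "kwargs": {"rows": "0 0 -0.001 0 0 0 -1;0 0 -0.001 0 0 0 -1;0 0 -0.001 0 0 0 -1;0 0 -0.001 0 0 0 -1;0 0 -0.001 0 0 0 -1;0 0 -0.001 0 0 0 -1;0 0 -0.001 0 0 0 -1"}}

```text
clock: 25.42
eef_pos: [526.6, -290.0, 111.1]
tool_rot: [3.141, -0.001, 2.984]
force: [0.2, -0.9, 0.2]
width: 85.6
gripper_force: 0.0
```

{"fn": "move_arm", "kwargs": {"rows": "0 0 -0.05 0 0 0 -1;0 0 -0.15 0 0 0 -1;0 0 -0.25 0 0 0 -1;0 0 -0.35 0 0 0 -1;0 0 -0.45 0 0 0 -1;0 0 -0.5 0 0 0 -1;0 0 -0.5 0 0 0 -1;0 0 -0.5 0 0 0 -1"}}

```text
clock: 26.08
eef_pos: [527.0, -290.0, 262.7]
tool_rot: [-3.141, 0.002, 2.984]
force: [-0.2, 0.3, -0.2]
width: 85.4
gripper_force: 0.0
```

```bash
python3 - <<'E'
from cell import *
import cv2,numpy as np
from h import *
s=read_state();print(s['eef_pos'],s['width'],s['force'])
for n in('wrist','side','top'):cv2.imwrite(f'pics/{n}16.png',get_image(n)['img'][:,:,::-1])
# numeric checks: rest/border unchanged, and stamp's knob location vs the model in the wrist picture
from m import quad
qs=quad(cv2.imread('pics/side16.png'),[(223,282.3),(237.3,259.3),(268.9,278.6),(255.7,302.1)]);print('border side',qs.round(1).tolist(),'was [[223,282.3],[237.3,259.3],[268.9,278.6],[255.7,302.1]]')
d=cv2.absdiff(cv2.imread('pics/side16.png'),cv2.imread('pics/side0.png')).max(2);print('round stamp region diff',np.percentile(d[190:250,320:365],90),'jar',np.percentile(d[155:195,280:315],90),'blue',np.percentile(d[160:210,372:404],90))
a=cv2.resize(cv2.imread('pics/wrist16.png')[130:370,150:470],(400,300));b=cv2.resize(cv2.imread('pics/side16.png')[120:210,300:420],(400,300))
cv2.imwrite('pics/c16.png',np.hstack([a,b]))
im=cv2.imread('pics/side16.png');T=[proj(np.array([[528,-290,132.]]),'side')];print('knob top expected px',T)
E
```

```text
[ 527.03535494 -290.03181785  262.72086412] 85.37079047356966 [-0.18483741  0.25591474 -0.16733989]
border side [[222.9, 282.2], [237.4, 259.4], [268.9, 278.6], [255.7, 302.1]] was [[223,282.3],[237.3,259.3],[268.9,278.6],[255.7,302.1]]
round stamp region diff 10.0 jar 8.0 blue 55.0
knob top expected px [array([[351.81931188, 148.9470896 ]])]
```

```bash
python3 - <<'E'
import cv2
from h import *
a=cv2.imread('pics/side0.png');b=cv2.imread('pics/side16.png')
for nm,(x0,y0,x1,y1) in {'stamp':(338,140,364,190),'blue':(374,163,403,209),'foot':(336,168,364,190)}.items():
    r=cv2.matchTemplate(b[y0-15:y1+15,x0-15:x1+15],a[y0:y1,x0:x1],cv2.TM_CCOEFF_NORMED);_,m,_,l=cv2.minMaxLoc(r);print(nm,round(m,3),l[0]-15,l[1]-15)
print(proj([[532,-295,132],[528,-290,132]],'side'))
E
```

```text
stamp 0.784 1 1
blue 0.922 0 0
foot 0.807 1 2
[[351.02022837 147.44431979]
 [351.81931188 148.9470896 ]]
```

The stamp stands upright at the expected place in its tray (the image match moved about 1 px, as predicted). The border on the rest has not moved, and neither have the neighbouring objects I checked. Handing in.

```bash
python3 -c "
from cell import *
print(finish_job())"
```

```text
the job is handed in; nothing more can be done
None
```

I stamped the plaque inside the rectangular border, holding the plunger at its stop for over 0.8 s with peak readings of about 32 N, and stood the stamp back upright in its own tray; the job was handed in after about 26 s, with no verdict returned.

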